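# Rack two lapping plates in the slots that fit them

## Task

Put both aluminium lapping plates away in the reclined wooden rack, each slid short edge first and fully home into the slot whose width fits its thickness: the three slots differ in width and are swapped about from day to day. Leave the jar, the oil bottle and the metal turned parts on the bench where they stand.

Things in the scene. Friction and masses are not known exactly. Their poses are not given: they have to be found in the camera images.
- thick_plate: bare aluminium lapping plate, dark field on both faces, 269 g give or take 40 %, 15 mm thick (its y), 70 mm wide (x), 95 mm long (z). Origin: centre of its lower short edge, z up. At the start it stands upright in the groove of its black foot, top edge 101 mm above the bench, and lifts straight out; pinch it across its thickness
- thin_plate: bare aluminium lapping plate, dark field on both faces, 162 g give or take 40 %, 9 mm thick (its y), 70 mm wide (x), 95 mm long (z). Origin: centre of its lower short edge, z up. At the start it stands upright in the groove of its black foot, top edge 101 mm above the bench, and lifts straight out; pinch it across its thickness
- thick_mid (a point): the middle of the thick plate, 47.5 mm along its z from its origin
- thin_mid (a point): the middle of the thin plate, 47.5 mm along its z from its origin
- thick_foot: black plastic foot fixed to the bench, 90 x 50 x 20 mm high (x, y, z), with a groove along x, 18 mm wide, 14 mm deep, in which the thick plate stands loosely. Origin: centre of its underside.
- thin_foot: black plastic foot fixed to the bench, 90 x 50 x 20 mm high (x, y, z), with a groove along x, 12 mm wide, 14 mm deep, in which the thin plate stands loosely. Origin: centre of its underside.
- rack: rigid wooden rack fixed to the bench, foot 150 x 206 mm (x, y), 110 mm high, three slots side by side 62 mm apart along its y. Origin: centre of its underside, z up. The slots recline by 30 degrees: a plate enters along (sin 30, 0, -cos 30) of this frame, its faces square to y. One slot is 17 mm wide (for the thick plate), one 11 (thin plate), one 5.5 (neither); their order is not told
- slot_1 (a point): centre of the mouth of the leftmost (+y) slot. x along the slot (away from the robot and up), y across its width, z straight out. 78 mm long in x, 50 mm deep along -z, ends and floor closed, mouth edges rounded 2 mm. Width 17, 11 or 5.5 mm, changing from start to start: see it, or feel it by trying a plate, which stops at the mouth of a slot too narrow for it
- slot_2 (a point): centre of the mouth of the middle slot. x along the slot (away from the robot and up), y across its width, z straight out. 78 mm long in x, 50 mm deep along -z, ends and floor closed, mouth edges rounded 2 mm. Width 17, 11 or 5.5 mm, as for slot_1. A plate fully home stands 45 mm out of the mouth, its middle 2.5 mm inside the mouth plane, with 2 mm play across and 8 mm along the slot
- slot_3 (a point): centre of the mouth of the rightmost (-y) slot. x along the slot (away from the robot and up), y across its width, z straight out. 78 mm long in x, 50 mm deep along -z, ends and floor closed, mouth edges rounded 2 mm. Width 17, 11 or 5.5 mm, as for slot_1. The thin plate would drop into the 17 mm slot too, but then the thick one has no place
- weight: brass knobbed weight, 36 mm across, 44 mm high, a bystander. Origin: centre of its underside
- arbor: dark steel turned arbor, 40 mm across, 75 mm high, a bystander. Origin: centre of its underside
- collet: bright steel turned collet, 32 mm across, 50 mm high, a bystander. Origin: centre of its underside
- jar: amber glass jar, 56 mm across, 60 mm high, a bystander. Origin: centre of its underside
- oil: clear bottle, 40 mm across, 110 mm high, a bystander. Origin: centre of its underside
There are look-alikes about, which are no part of the job. What is shaped like the thick_plate but yellow is not meant. Leave any yellow look-alike of the thin_plate alone.

How it is judged:
By the outcome, as a careful person would: the job done as asked, in the order asked, and still so for the second after the job is handed in, with the robot touching nothing.
It also fails if it takes over 72 s, if anything falls off the work surface, if the arm or the gripper's body presses on something with over 40 N, if the wrist force passes 120 N, or if a joint passes its speed limit or range.

## Robot

A 6-joint arm with a two-finger parallel gripper is mounted at the origin on the work surface. World frame = base frame: x ahead of the robot, y to its left, z up, the work surface at z = 0. Lengths are in mm, angles in degrees, forces in N, time in s.
With the tool pointing down it reaches from about 400 to 825 mm from the base axis. Payload 7 kg.
Tool frame: the origin (TCP) lies between the finger pads; the fingertips stand env.finger_overhang ahead of it and the grasp point (between the pads) is the TCP (env.finger_overhang is the distance from the TCP to the fingertips, in mm); z points along the fingers, y is the line along which they close (so a half turn about z gives the same grasp; the last joint's range is limited). The gripper opens to 85 mm and grips with 20 to 120 N. Pads are 22 mm wide; open, the fingers measure 114 mm over their backs; the gripper's body (76 mm by 85 mm) begins 54 mm behind the grasp point. The pads swing forward as they close: fully open they stand 13 mm farther back than shut.
Start: joints at [85.491, 20.546, 0.682, 0, -70.136, -16.507], TCP at [242.082, 630.073, 250.302] pointing down, gripper open.
Joint ranges: [-176.03, 176.03], [-82.01, 121.73], [-58.28, 71.71], [-173.87, 95.51], [-174.79, -0.11], [-173.66, 173.66]. Speed limits (degrees/s): [136.94, 136.94, 172.46, 180, 180, 180].

## Interface

Orientations are given as [roll, pitch, yaw] about the fixed x, y, z axes, in that order (R = Rz(yaw) Ry(pitch) Rx(roll)).
In Python, from cell import env gives the robot as it stands.
- The arm moves only by the shell command python3 -m pendant 'ROWS' [OPENING] [FORCE]. ROWS is JSON, a list of rows, each a list of 4 numbers: the shift along the tool's x, y, z in m, then the turn about the tool's z in degrees. In form: [[tx, ty, tz, spin], ...]. A call has 1 to 12 rows; each row is the pose to reach, as a shift and turn from the pose commanded when the call began, along the tool's axes at that moment; what a row does not reach only later rows make up. A row lasts 1/12 s, in which the tool goes at most 41.7 mm and 7.16 degrees, less where a joint would pass 70% of its speed; a pose out of reach is approached as far as the arm can. A call with a gripper value outside its range is refused whole. OPENING is the closure, from 0 (fully open) to 1 (shut), set as the call begins (- or left out, the last holds). The fingers move at their own pace and stop on an object; FORCE is the grip in N (left out, the last holds). Time passes only in rows, so rows that repeat a pose let the fingers close. It gives the time, the measured TCP pose, the force, the opening and the grip force at its end, in the units of the state.
- env.sense(): the state, without advancing time (a new reading comes with each control period).
- env.read_camera(name): name is "side" or "top" or "wrist"; returns the picture (400x640x3 uint8, red, green, blue); there is no depth.
- env.camera_params(name): a dict with "intrinsics" (3x3 intrinsics, pixels), "xyz" and "orientation" of the camera in the world. Camera axes: x right, y up, looking along -z (the intrinsics and any distortion apply to the point x, -y, -z); pixel columns grow to the right and rows downward; lengths in mm; the calibration is good to about 2 mm. A picture is of the moment at which its call begins: read the wrist's pose just before it. camera_params takes no time and is no camera call; for the wrist camera it gives the pose at the moment of the call.
- env.close_job(): hands the job in; it is judged then, once.
The state is a dict: "t": time; "joints": joint angles; "dq": joint speeds; "effort": joint torques, N m; "position": TCP position; "orientation": TCP orientation; "force": force on the tool from outside, world axes, zero at the start; "torque": the same for the moment, N m; "gripper_width": finger opening in mm; "grasp_force": force on a finger pad.
Only numpy, scipy, OpenCV 4.12 (cv2) and the standard library are available. Lean on these libraries where they do the work, as an engineer would, in place of code of your own. Each camera call takes 0.05 s, during which the arm holds its last target. There are 200 camera calls.

## Working session

There is one attempt and no reset: what is moved stays moved. The work goes in short steps, Python scripts to look and compute and a shell command to move; the robot and the scene stay as the last step left them, time stands still between calls to the robot, and variables do not carry over. Pictures are saved under pics/ and viewed, at most 10 in all, crops included, and the job is handed in when it is done.

```bash
ls; mkdir -p pics; python3 - <<'E'
from cell import env
import cv2,numpy as np
for n in("top","side"):
    im=env.read_camera(n); cv2.imwrite(f"pics/{n}0.png",im[:,:,::-1]); np.save(f"pics/{n}0.npy",im)
    print(n,env.camera_params(n))
print(env.camera_params("wrist"));print(env.sense(),env.finger_overhang)
E
```

```text
pics
top {'intrinsics': array([[481.11937318,   0.        , 317.9548456 ],
       [  0.        , 481.11937318, 203.83425842],
       [  0.        ,   0.        ,   1.        ]]), 'xyz': array([ 387.9971923 ,   27.65248203, 1521.95708221]), 'orientation': array([  6.17316047,   0.35781359, -90.53788226])}
side {'intrinsics': array([[520.36663879,   0.        , 317.32450045],
       [  0.        , 520.36663879, 195.977087  ],
       [  0.        ,   0.        ,   1.        ]]), 'xyz': array([  27.63857234, -621.20595286, 1054.14054508]), 'orientation': array([ 40.06403551,  -0.42254219, -40.57073023])}
{'intrinsics': array([[334.98051475,   0.        , 316.90666872],
       [  0.        , 334.98051475, 197.01468355],
       [  0.        ,   0.        ,   1.        ]]), 'xyz': array([307.30517036, 603.41587158, 373.25364423]), 'orientation': array([ -16.11079811,   -0.13381015, -111.05401968])}
{'t': 0.1, 'joints': array([ 8.54905027e+01,  2.05892140e+01,  6.39280903e-01, -1.87737490e-02,
       -7.01364379e+01, -1.65066261e+01]), 'dq': array([-0.03089169, -0.09503128,  0.12583116,  0.03123174, -0.01623439,
       -0.06863168]), 'effort': array([-2.26767981e-03, -5.84765983e+01,  2.94106346e+01,  6.95461482e+00,
       -3.16509962e-03,  6.16822774e-06]), 'position': array([241.9505373 , 629.7124697 , 249.43479847]), 'orientation': array([ 1.79912174e+02, -7.62066263e-03, -2.10225098e+01]), 'force': array([ 0.25530169, -0.29455009, -0.64208294]), 'torque': array([-0.00730662, -0.00115852,  0.01839249]), 'grasp_force': 0.0, 'gripper_width': 85.31659601715035} 19.0
```

View pics/top0.png

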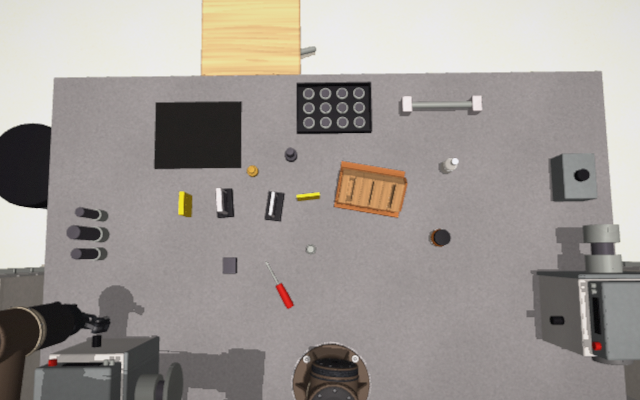

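View pics/side0.png

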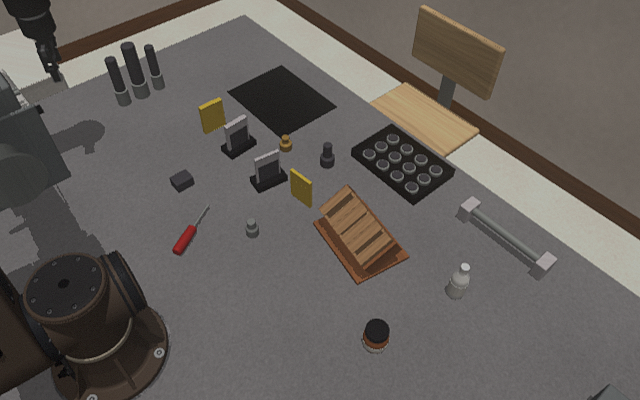

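Top view: the aluminium plates in black feet stand at about (225,202) and (274,206), and the yellow look-alikes at (184,204) and (307,196), with no feet. The rack is at (371,190). One enlarged crop to confirm the plates and compare the slot widths.

```bash
python3 - <<'E'
import cv2,numpy as np
a=np.load("pics/top0.npy")[150:230,200:330,::-1]; b=np.load("pics/top0.npy")[150:230,325:415,::-1]
c=np.load("pics/side0.npy")[105:205,210:310,::-1];d=np.load("pics/side0.npy")[180:285,310:410,::-1]
r=lambda i,w:cv2.resize(i,(w,290),interpolation=cv2.INTER_CUBIC)
cv2.imwrite("pics/crop.png",np.vstack([np.hstack([r(a,460),r(b,330)]),np.hstack([r(c,395),r(d,395)])]))
E
```

```text
(no output)
```

View pics/crop.png

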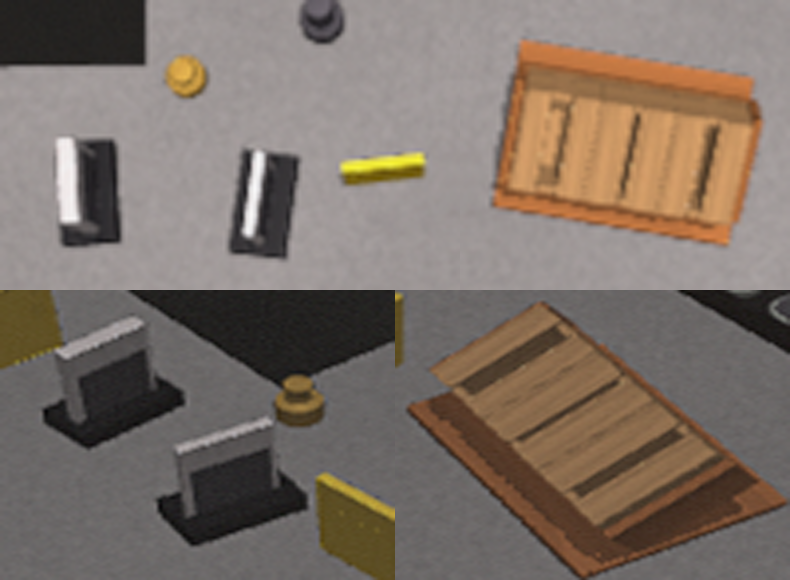

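The crop confirms it. The bare plate in the left foot (225,202) has the broad top edge, so it is the thick one. The bare plate in the foot at (274,206) is the thin one. The pieces at (184,204) and (307,196) are yellow and not meant. Slot_1 (left) is widest (17 mm), slot_2 is a thin line (5.5 mm), and slot_3 (right) is 11 mm.

```bash
cat > h.py <<'E'
import numpy as np,cv2
from scipy.spatial.transform import Rotation as R
from cell import env
def ray(P,uv):
    K=P["intrinsics"]; d=np.linalg.solve(K,[uv[0],uv[1],1.]); d=np.array([d[0],-d[1],-d[2]])
    d=R.from_euler("xyz",P["orientation"],degrees=True).apply(d); return np.array(P["xyz"]),d/np.linalg.norm(d)
def plane(P,uv,z):
    o,d=ray(P,uv); return o+d*(z-o[2])/d[2]
def tri(rays):
    A=np.zeros((3,3));b=np.zeros(3)
    for o,d in rays: M=np.eye(3)-np.outer(d,d);A+=M;b+=M@o
    return np.linalg.solve(A,b)
def rects(mask,P,z,amin=20,off=(0,0)):
    for c in cv2.findContours(mask.astype(np.uint8),cv2.RETR_EXTERNAL,cv2.CHAIN_APPROX_NONE)[0]:
        if cv2.contourArea(c)<amin: continue
        r=cv2.minAreaRect(c); w=np.array([plane(P,p+np.array(off),z)[:2] for p in cv2.boxPoints(r)])
        e=[w[1]-w[0],w[2]-w[1]]; e=max(e,key=np.linalg.norm)
        print("px",np.round(r[0]+np.array(off)),"c",np.round(w.mean(0),1),"sides",np.round([np.linalg.norm(w[1]-w[0]),np.linalg.norm(w[2]-w[1])],1),"long yaw",round(np.degrees(np.arctan2(e[1],e[0])),1))
E
python3 - <<'E'
from h import *
T,S=env.camera_params("top"),env.camera_params("side")
t=np.load("pics/top0.npy").astype(int)[180:230,205:295]
m=(t.min(2)>165); rects(m,T,101,8,(205,180))
t=[((393.7,184.5),(389.6,207.4)),((373.3,180.9),(369.5,204.3)),((353.1,177),(348.2,201))]
s=[((382.7,231.4),(355.6,253.5)),((366.5,212.6),(341.1,234.3)),((353.8,194.5),(327,215.5))]
for a,b in zip(t,s):
    e=[tri([ray(T,p),ray(S,q)]) for p,q in zip(a,b)]; d=e[0]-e[1]
    print(np.round(e,1).tolist(),"mid",np.round((e[0]+e[1])/2,1),np.linalg.norm(d),"yaw",np.degrees(np.arctan2(d[1],d[0])))
E
```

```text
px [271. 203.] c [547.1 173.4] sides [69.7  9.7] long yaw -8.0
px [218. 199.] c [558.  331.2] sides [16.8 69.5] long yaw -175.7
[[598.2, -191.8, 101.2], [530.9, -181.3, 65.6]] mid [ 564.6 -186.5   83.4] 76.86663677751422 yaw -8.902944846237006
[[608.4, -130.3, 102.4], [541.2, -120.5, 66.5]] mid [ 574.8 -125.4   84.5] 76.88287900454337 yaw -8.302033968974005
[[621.7, -71.0, 103.7], [552.6, -56.4, 65.5]] mid [587.1 -63.7  84.6] 80.27584242560218 yaw -11.92658731780513
```

```bash
cat >> h.py <<'E'
def go(x,y,z,yaw):
    s=env.sense(); p=s["position"]; c=np.radians(s["orientation"][2]); dx,dy=x-p[0],y-p[1]
    print("pos",np.round(p,1),np.round(s["orientation"],1),"F",np.round(s["force"],1),"w",round(s["gripper_width"],1),"-> row mm",np.round([dx*np.cos(c)+dy*np.sin(c),dx*np.sin(c)-dy*np.cos(c),p[2]-z],1),"spin",round((s["orientation"][2]-yaw+180)%360-180,1))
E
python3 -c "
from h import *
go(558,331.2,190,4.3)"
```

```text
pos [242.  629.7 249.4] [179.9  -0.  -21. ] F [ 0.3 -0.3 -0.6] w 85.3 -> row mm [402.1 165.3  59.4] spin -25.3
```

```bash
python3 -m pendant '[[0.04,0.016,0.006,-3],[0.08,0.033,0.012,-6],[0.12,0.05,0.018,-9],[0.155,0.065,0.024,-12],[0.19,0.08,0.03,-15],[0.225,0.094,0.036,-18],[0.26,0.108,0.042,-20],[0.3,0.124,0.048,-22],[0.34,0.14,0.054,-24],[0.375,0.155,0.057,-25.3],[0.402,0.165,0.059,-25.3],[0.402,0.165,0.059,-25.3]]'
python3 - <<'E'
from h import *
P=env.camera_params("wrist"); im=env.read_camera("wrist"); np.save("pics/w1.npy",im); cv2.imwrite("pics/w1.png",im[:,:,::-1])
m=im.min(2)>165; rects(m,P,101,200)
go(558,331,85,4.3)
E
```

```text
t: 1.1
position: [560.9, 327.7, 189.8]
orientation: [179.9, 0.1, 4.0]
force: [-0.7, 0.7, -0.1]
gripper_width: 85.5
grasp_force: 0.0
px [514. 392.] c [419.1 158.9] sides [25.3 15.2] long yaw -86.1
px [120. 392.] c [398.1 471.1] sides [24.4 15.1] long yaw -86.1
px [320. 184.] c [557.8 323.7] sides [360.6 264.7] long yaw -86.0
pos [559.7 329.3 190.1] [1.799e+02 1.000e-01 4.000e+00] F [-1.   0.2  0.4] w 85.6 -> row mm [ -1.5  -1.8 105.1] spin -0.3
```

View pics/w1.png

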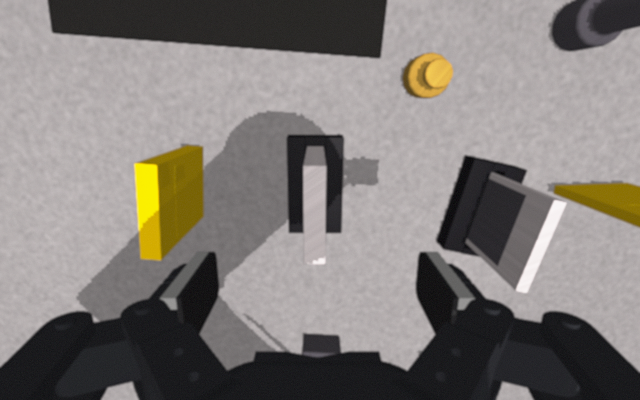

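The wrist view shows the thick plate's top edge from (315,165) to (315,263), midway between the open fingers, with a yellow plate at left (165,200) and the thin plate at right (520,230).

```bash
python3 - <<'E'
from h import *
P=env.camera_params("wrist")
a,b=plane(P,(314.5,165),101),plane(P,(315,263),101); print(a,b,np.linalg.norm(a-b),np.degrees(np.arctan2(*(a-b)[1::-1])))
m=(a+b)/2; u=(a-b)/np.linalg.norm(a-b); g=m+5*u; go(g[0],g[1],86,4.3)
a,b=plane(P,(491,172),101),plane(P,(564,204),101)
for c in [(491,172),(564,204),(526,292),(518,289)]: print(plane(P,c,101))
E
```

```text
[589.21344425 331.44972298 101.        ] [519.71003019 326.36232535 101.        ] 69.68935485644873 4.186377274230757
pos [559.7 329.3 190.1] [1.799e+02 1.000e-01 4.000e+00] F [-1.   0.2  0.4] w 85.6 -> row mm [ -0.2  -0.  104.1] spin -0.3
[592.59454894 217.02169816 101.        ]
[574.51743479 163.76619169 101.        ]
[507.1582815  172.81362878 101.        ]
[509.17681771 179.16439541 101.        ]
```

```bash
python3 -m pendant '[[0,0,0.035,0],[0,0,0.07,0],[0,0,0.095,0],[0,0,0.104,0],[0,0,0.104,0]]' && python3 -m pendant '[[0,0,0,0],[0,0,0,0],[0,0,0,0],[0,0,0,0],[0,0,0,0],[0,0,0,0],[0,0,0,0],[0,0,0,0]]' 1 40
```

```text
t: 1.57
position: [556.5, 331.3, 84.7]
orientation: [179.8, 0.2, 4.3]
force: [-0.1, -0.1, -0.1]
gripper_width: 85.3
grasp_force: 0.0
t: 2.23
position: [558.5, 331.5, 88.1]
orientation: [180.0, -0.0, 4.3]
force: [-0.3, -3.4, 5.7]
gripper_width: 14.5
grasp_force: 43.7
```

Gripped. The tool cannot tilt, so I'll pivot the plate between the pads: lift it out, then press its near edge lightly against the end of the fixed foot while moving back, to get the 30° recline.

```bash
python3 -m pendant '[[0,0,-0.015,0],[0,0,-0.03,0],[0.03,0,-0.03,0],[0.065,0,-0.03,0],[0.095,0,-0.03,0],[0.095,0,-0.03,0],[0.095,0,-0.008,0],[0.095,0,-0.008,0],[0.095,0,-0.008,0]]' - 40
python3 - <<'E'
from h import *
P=env.camera_params("wrist");im=env.read_camera("side"); cv2.imwrite("pics/s1.png",cv2.resize(im[80:220,180:380,::-1],(800,560)))
E
```

```text
t: 2.98
position: [651.7, 338.0, 93.3]
orientation: [179.9, 0.2, 4.3]
force: [-0.5, 0.2, -0.9]
gripper_width: 14.6
grasp_force: 42.1
```

View pics/s1.png

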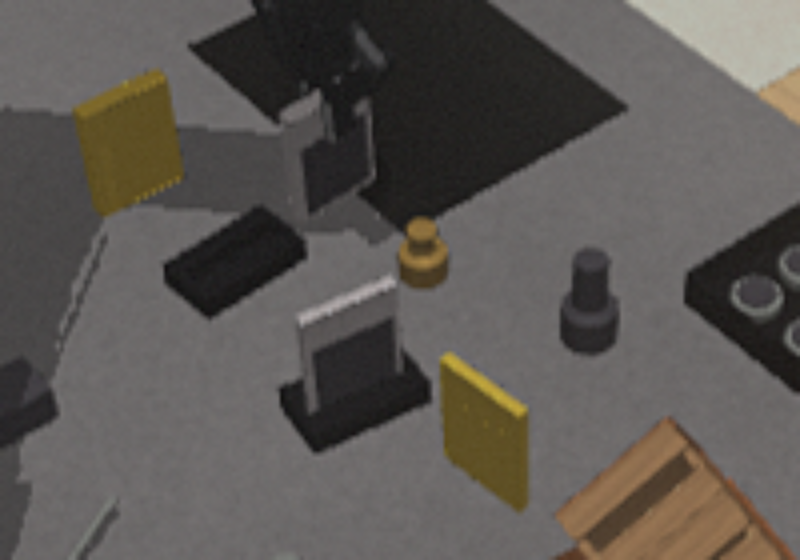

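The plate hangs at (330,150), clear of its foot at (235,260). Now tilt it back against the foot.

```bash
python3 -m pendant '[[-0.008,0,0,0],[-0.015,0,0,0],[-0.021,0,0,0],[-0.027,0,0,0],[-0.033,0,0,0],[-0.039,0,0,0],[-0.045,0,0,0],[-0.05,0,0,0],[-0.05,0,0,0]]' - 40
python3 - <<'E'
from h import *
im=env.read_camera("side"); cv2.imwrite("pics/s2.png",cv2.resize(im[90:150,220:290,::-1],(700,600)))
S=env.camera_params("side");print(env.sense()["force"])
E
```

```text
t: 3.78
position: [605.3, 337.0, 100.0]
orientation: [-179.8, -0.5, 4.4]
force: [6.3, -0.6, 5.2]
gripper_width: 14.5
grasp_force: 45.4
[ 6.6702408  -0.33164895  6.32081106]
```

View pics/s2.png

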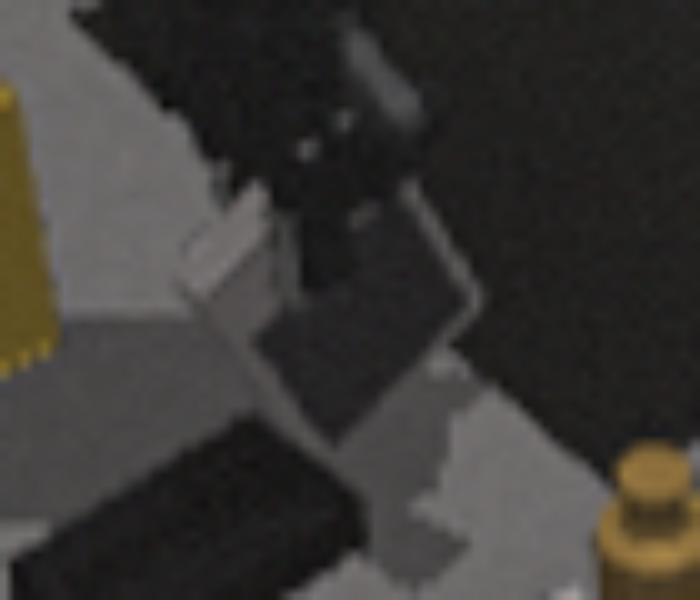

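The plate has turned in the pads. The visible face corners are about (185,285), (335,450) and (480,300) in the crop; I'll compute the tilt from them.

```bash
cat >> h.py <<'E'
def face(pxs,half,tilt_names=None):
    "side-camera pixels cast onto the held plate's -y face; returns tool-frame x, height relative to TCP"
    s=env.sense();S=env.camera_params("side");c=np.radians(s["orientation"][2]);u=np.array([np.cos(c),np.sin(c),0]);n=np.array([np.sin(c),-np.cos(c),0])
    o=s["position"]+half*n; out=[]
    for p in pxs:
        a,d=ray(S,p); q=a+d*((o-a)@n)/(d@n); out.append([(q-o)@u,q[2]-o[2]])
    return np.array(out)
E
python3 - <<'E'
from h import *
q=face([(238.5,118.5),(253.5,135),(268,120)],7.5); print(np.round(q,1))
a=q[0]-q[1]; print(np.linalg.norm(a),np.degrees(np.arctan2(-a[0],a[1]))); a=q[2]-q[1]; print(np.linalg.norm(a),np.degrees(np.arctan2(a[1],a[0])))
go(587.1,-63.7,180,-10)
E
```

```text
[[-39.6   6.9]
 [  3.6 -82.7]
 [ 61.2 -61.3]]
99.44567527756128 25.736433209900223
61.42527798423233 20.415072326486836
pos [605.4 337.   99.8] [-179.8   -0.5    4.4] F [ 6.7 -0.3  6.3] w 14.8 -> row mm [-49.  398.1 -80.2] spin 14.4
```

```bash
python3 -m pendant '[[-0.003,0,0,0],[-0.005,0,0,0],[-0.005,0,0,0],[-0.005,0,-0.035,0],[-0.005,0,-0.075,0],[-0.005,0,-0.11,0],[-0.005,0,-0.13,0],[-0.005,0,-0.13,0]]' - 40
python3 - <<'E'
from h import *
go(527,-54,225,-10)
E
```

```text
t: 4.5
position: [599.4, 336.3, 233.0]
orientation: [-179.7, -0.5, 4.4]
force: [0.7, 0.8, -1.1]
gripper_width: 14.1
grasp_force: 44.9
pos [599.4 336.3 233. ] [-179.7   -0.5    4.4] F [ 0.7  0.8 -1.1] w 14.1 -> row mm [-101.8  383.7    8. ] spin 14.4
```

```bash
python3 -m pendant '[[-0.008,0.035,0,1],[-0.018,0.07,0,3],[-0.028,0.108,0,5],[-0.038,0.145,0,7],[-0.048,0.183,0,9],[-0.058,0.22,0,11],[-0.068,0.257,0,13],[-0.078,0.294,0,14.4],[-0.088,0.33,0.003,14.4],[-0.097,0.365,0.006,14.4],[-0.102,0.384,0.008,14.4],[-0.102,0.384,0.008,14.4]]' - 40
python3 -m pendant '[[0,0,0,0],[0,0,0,0]]'
python3 - <<'E'
from h import *
go(527,-54,225,-10)
im=env.read_camera("wrist"); cv2.imwrite("pics/w2.png",im[:,:,::-1]);np.save("pics/w2.npy",im)
im=env.read_camera("side"); np.save("pics/s3.npy",im)
E
```

```text
t: 5.5
position: [522.5, -58.6, 216.9]
orientation: [180.0, 0.1, -10.3]
force: [-0.0, 0.4, -1.8]
gripper_width: 14.5
grasp_force: 44.7
t: 5.67
position: [524.6, -55.4, 217.5]
orientation: [-180.0, -0.0, -10.1]
force: [0.2, 0.4, -2.3]
gripper_width: 14.5
grasp_force: 44.7
pos [524.6 -55.4 217.5] [-180.    -0.   -10.1] F [ 0.2  0.4 -2.3] w 14.5 -> row mm [ 2.1 -1.8 -7.5] spin -0.1
```

View pics/w2.png

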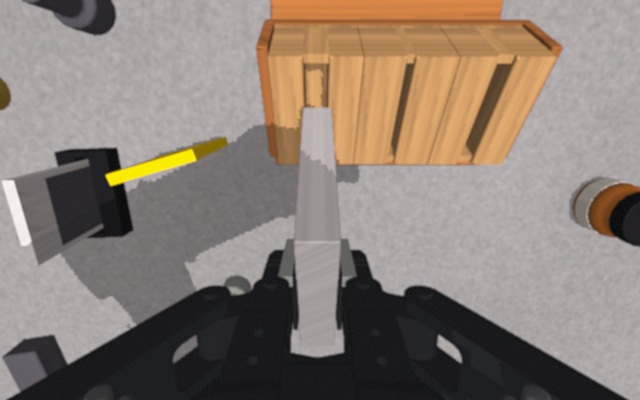

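The wrist view shows the 17 mm slot_1 (its far end at (316,64)) in line with the plate (bottom end at (316,108)). Slot_2 at (408,110) is the narrow one and slot_3 at (495,110) the medium one. Lateral and yaw alignment look good; I'll compute the along-slot offset.

```bash
cat >> h.py <<'E'
def tool(q,p=None):
    s=env.sense();p=s["position"] if p is None else p;c=np.radians(s["orientation"][2]);d=q-p
    return np.round([d[0]*np.cos(c)+d[1]*np.sin(c),d[0]*np.sin(c)-d[1]*np.cos(c),-d[2]],1)
E
python3 - <<'E'
from h import *
P=env.camera_params("wrist")
for n,uv,z in [("s1 top end",(316,64),103.8),("s2 top",(412,64),103.8),("s3 top",(506,64),103.8),("s2 low",(391,154),64.8),("s3 low",(471,153),64.8),("pl",(316,108),217.5-81),]:
    q=plane(P,uv,z); print(n,np.round(q,1),tool(q))
im=np.load("pics/s3.npy"); cv2.imwrite("pics/s3.png",cv2.resize(im[160:250,270:390,::-1],(800,600)))
E
```

```text
s1 top end [616.7 -71.9 103.8] [ 93.2   0.8 113.7]
s2 top [ 605.6 -134.5  103.8] [ 93.2  64.4 113.7]
s3 top [ 594.7 -195.8  103.8] [ 93.2 126.6 113.7]
s2 low [ 541.  -121.4   64.8] [ 27.4  62.8 152.7]
s3 low [ 530.2 -186.7   64.8] [ 28.2 129.  152.7]
pl [589.6 -67.2 136.5] [65.8  0.9 81. ]
```

View pics/s3.png

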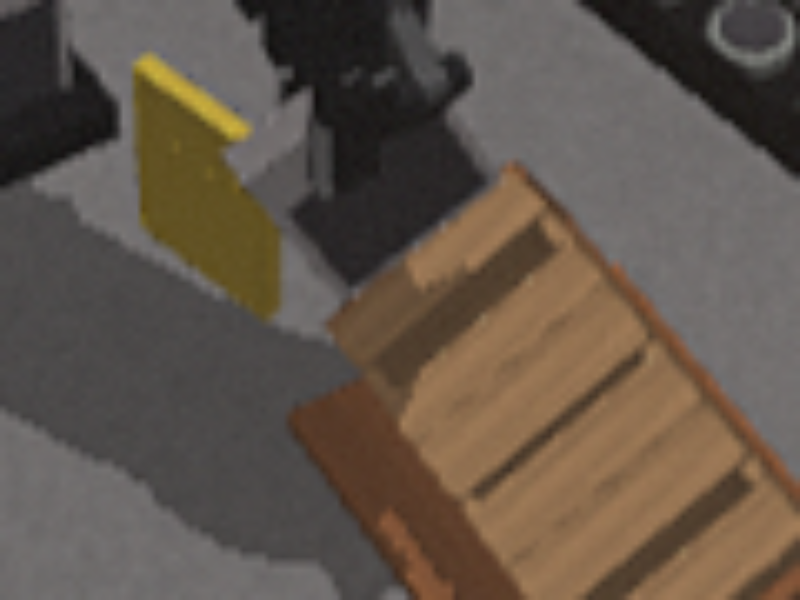

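```bash
python3 - <<'E'
from h import *
f=lambda u,v:(270+u*.15,160+v*.15)
q=face([f(228,150),f(352,293),f(498,182)],7.5); print(np.round(q,1))
a=q[0]-q[1]; print(np.linalg.norm(a),np.degrees(np.arctan2(-a[0],a[1]))); a=q[2]-q[1]; print(np.linalg.norm(a),np.degrees(np.arctan2(a[1],a[0])))
E
```

```text
[[-40.4  16.5]
 [  7.  -84.2]
 [ 64.9 -59.7]]
111.32481877867907 25.225863904973505
62.840071730676414 22.954069894524498
```

```bash
python3 -m pendant '[[0.005,0,0.02,0],[0.015,0,0.04,0],[0.022,0,0.051,0],[0.024,0,0.055,0],[0.027,0,0.059,0],[0.029,0,0.063,0],[0.032,0,0.068,0],[0.032,0,0.068,0]]' - 40
python3 -m pendant '[[0.003,0,0.005,0],[0.006,0,0.01,0],[0.006,0,0.01,0],[0.006,0,0.01,0]]' - 40
```

```text
t: 6.43
position: [556.8, -61.2, 148.9]
orientation: [-180.0, 0.0, -10.1]
force: [1.4, 1.3, -2.0]
gripper_width: 14.2
grasp_force: 44.6
t: 6.77
position: [562.4, -62.3, 138.9]
orientation: [-180.0, 0.0, -10.1]
force: [-0.5, 1.6, -4.2]
gripper_width: 14.6
grasp_force: 44.5
```

Going in freely. Continue home.

```bash
python3 -m pendant '[[0.003,0,0.005,0],[0.006,0,0.01,0],[0.009,0,0.015,0],[0.011,0,0.019,0],[0.012,0,0.021,0],[0.013,0,0.023,0],[0.013,0,0.023,0],[0.013,0,0.023,0]]' - 40
python3 - <<'E'
from h import *
im=env.read_camera("wrist"); im2=env.read_camera("side")
cv2.imwrite("pics/v3.png",np.hstack([cv2.resize(im[0:300,180:480,::-1],(400,400)),cv2.resize(im2[160:270,300:410,::-1],(400,400))]))
E
```

```text
t: 7.43
position: [570.6, -63.8, 118.9]
orientation: [180.0, 0.4, -10.1]
force: [-30.1, 14.0, 36.0]
gripper_width: 14.5
grasp_force: 51.6
```

View pics/v3.png

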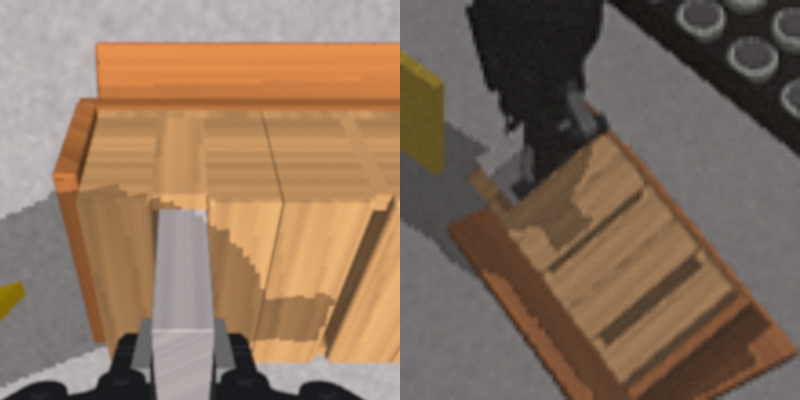

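Wrist view: the plate (185,270) sits in slot_1 with its far edge close to the slot's far end. Force about (-30, 36) N is floor contact. Release partly, then probe the seating.

```bash
python3 -m pendant '[[0,0,0,0],[0,0,0,0],[0,0,0,0],[0,0,0,0]]' 0.5 40
python3 -m pendant '[[0,0,-0.03,0],[0,0,-0.06,0],[0,0,-0.06,0],[0,0,-0.06,0]]' 1 40
python3 - <<'E'
from h import *
im=env.read_camera("wrist");np.save("pics/w4.npy",im);go(575,-62,180,-10)
g=im.astype(int)
for r in range(60,340,20): print(r,[int(x) for x in g[r,285:350:5].sum(1)//3])
E
```

```text
t: 7.87
position: [575.7, -64.8, 116.5]
orientation: [180.0, -0.0, -10.1]
force: [-0.8, 0.8, -0.2]
gripper_width: 42.7
grasp_force: 0.0
t: 8.2
position: [576.6, -64.7, 178.0]
orientation: [-179.9, -0.2, -10.1]
force: [-0.1, -0.0, -0.8]
gripper_width: 0.1
grasp_force: 0.0
pos [575.6 -64.7 176.6] [-1.80e+02 -1.00e-01 -1.01e+01] F [-0.4  0.5 -1.2] w -0.1 -> row mm [-1.1 -2.6 -3.4] spin -0.1
60 [148, 149, 150, 150, 149, 149, 149, 148, 147, 148, 149, 148, 148]
80 [141, 139, 141, 138, 134, 132, 135, 135, 134, 133, 136, 134, 135]
100 [135, 138, 130, 137, 128, 141, 136, 148, 148, 148, 134, 129, 123]
120 [143, 146, 144, 144, 128, 149, 145, 142, 137, 144, 145, 146, 145]
140 [109, 115, 115, 140, 133, 145, 140, 140, 143, 147, 139, 143, 140]
160 [114, 118, 121, 104, 150, 156, 163, 161, 156, 93, 140, 155, 169]
180 [115, 112, 122, 113, 158, 156, 165, 162, 155, 112, 110, 113, 117]
200 [118, 114, 118, 116, 157, 156, 165, 162, 154, 135, 100, 122, 119]
220 [118, 117, 112, 124, 169, 173, 180, 176, 167, 149, 106, 123, 118]
240 [120, 118, 114, 117, 100, 103, 42, 63, 103, 103, 143, 173, 169]
260 [71, 33, 36, 80, 100, 102, 18, 40, 101, 101, 50, 33, 34]
280 [29, 30, 26, 25, 35, 149, 35, 47, 130, 26, 27, 28, 27]
300 [28, 28, 25, 26, 28, 27, 42, 36, 23, 28, 26, 23, 23]
320 [26, 22, 30, 25, 22, 32, 39, 39, 33, 29, 25, 26, 27]
```

```bash
python3 -m pendant '[[-0.006,0,0.005,0],[-0.006,0,0.012,0],[-0.006,0,0.016,0],[-0.006,0,0.02,0],[-0.006,0,0.02,0],[-0.006,0,0.02,0]]' 1 40
python3 -m pendant '[[0,0,0.002,0],[0,0,0.004,0],[0,0,0.004,0],[0,0,0.004,0]]'
python3 -c "
from h import *
go(580,-64,150,-10)"
```

```text
t: 8.75
position: [569.1, -63.6, 155.5]
orientation: [180.0, 0.1, -10.1]
force: [0.2, 0.3, -0.1]
gripper_width: -0.2
grasp_force: 0.0
t: 9.08
position: [569.6, -63.8, 154.8]
orientation: [180.0, -0.1, -10.1]
force: [-8.2, 2.6, 20.2]
gripper_width: 0.2
grasp_force: 11.0
pos [569.6 -63.8 154.8] [ 1.80e+02 -1.00e-01 -1.01e+01] F [-8.2  2.6 20.2] w 0.2 -> row mm [10.2 -1.6  4.8] spin -0.1
```

```bash
python3 -m pendant '[[0.001,0,0.002,0],[0.002,0,0.004,0],[0.002,0,0.004,0],[0.002,0,0.004,0]]'
python3 -m pendant '[[0,0,-0.03,0],[0,0,-0.07,0],[0,0,-0.08,0],[0,0,-0.08,0]]' 0
python3 -c "
from h import *
im=env.read_camera('wrist');np.save('pics/w5.npy',im)
go(547.1,173.4,190,-8)"
```

```text
t: 9.42
position: [570.0, -64.5, 154.3]
orientation: [179.9, -0.0, -10.0]
force: [-26.7, 6.4, 53.8]
gripper_width: 0.4
grasp_force: 30.1
t: 9.75
position: [573.5, -63.8, 232.6]
orientation: [-179.9, -0.4, -10.1]
force: [0.6, 1.1, 0.3]
gripper_width: 48.1
grasp_force: 0.0
pos [572.3 -63.7 230.3] [-179.9   -0.2  -10.1] F [ 0.  -0.7 -0.3] w 55.6 -> row mm [ -66.5 -229.    40.3] spin -2.1
```

Seated (stiff at 54 N). Now the thin plate.

```bash
python3 -m pendant '[[-0.011,-0.038,0.006,0],[-0.022,-0.076,0.013,0],[-0.033,-0.114,0.02,-1],[-0.045,-0.152,0.026,-2],[-0.056,-0.19,0.033,-2],[-0.064,-0.22,0.04,-2],[-0.0665,-0.229,0.04,-2],[-0.0665,-0.229,0.04,-2],[-0.0665,-0.229,0.04,-2]]' 0
python3 - <<'E'
from h import *
P=env.camera_params("wrist");im=env.read_camera("wrist");np.save("pics/w6.npy",im);go(547.1,173.4,190,-8)
g=im.astype(int).sum(2)//3; 
for r in range(150,290,10): print(r,[int(x) for x in g[r,296:344:2]])
E
```

```text
t: 10.55
position: [545.5, 173.3, 187.2]
orientation: [179.9, 0.1, -8.0]
force: [0.2, -1.2, 0.3]
gripper_width: 85.3
grasp_force: 0.0
pos [545.8 172.7 187.6] [ 1.799e+02  1.000e-01 -8.100e+00] F [-0.6  0.2  0.9] w 85.5 -> row mm [ 1.2 -0.9 -2.4] spin -0.1
150 [29, 31, 33, 33, 33, 31, 31, 30, 44, 106, 121, 120, 121, 121, 115, 46, 30, 34, 50, 59, 60, 59, 59, 57]
160 [31, 32, 31, 31, 32, 29, 31, 30, 65, 134, 139, 138, 139, 140, 140, 115, 42, 29, 31, 29, 37, 53, 56, 59]
170 [30, 32, 31, 29, 28, 33, 33, 27, 89, 183, 191, 191, 188, 188, 188, 154, 53, 28, 29, 29, 31, 32, 31, 32]
180 [29, 27, 30, 29, 30, 29, 32, 27, 84, 177, 185, 186, 183, 186, 186, 152, 51, 29, 27, 31, 30, 32, 30, 32]
190 [29, 27, 30, 26, 30, 29, 30, 26, 86, 180, 187, 188, 188, 187, 189, 145, 40, 27, 27, 27, 27, 30, 28, 27]
200 [32, 25, 29, 25, 28, 29, 29, 21, 83, 175, 182, 182, 184, 186, 189, 146, 39, 29, 27, 27, 30, 37, 46, 46]
210 [26, 27, 29, 27, 29, 28, 28, 20, 84, 178, 185, 184, 184, 183, 185, 136, 32, 35, 48, 46, 47, 48, 46, 45]
220 [26, 29, 29, 27, 23, 28, 25, 23, 82, 173, 182, 180, 180, 181, 181, 132, 46, 42, 45, 43, 43, 43, 45, 41]
230 [112, 113, 115, 115, 113, 112, 115, 116, 123, 170, 177, 176, 181, 186, 185, 143, 113, 121, 122, 121, 117, 117, 116, 117]
240 [169, 173, 177, 181, 174, 172, 176, 177, 166, 177, 176, 179, 177, 178, 181, 180, 177, 177, 181, 183, 179, 180, 176, 177]
250 [181, 181, 177, 180, 178, 182, 184, 185, 184, 181, 177, 180, 183, 183, 180, 174, 179, 184, 181, 181, 179, 181, 182, 182]
260 [181, 178, 178, 179, 177, 178, 179, 183, 182, 176, 175, 176, 177, 177, 174, 180, 187, 183, 175, 177, 181, 182, 176, 180]
270 [178, 182, 178, 175, 179, 179, 179, 178, 181, 181, 180, 180, 177, 176, 176, 173, 177, 179, 179, 176, 179, 184, 181, 176]
280 [186, 187, 180, 175, 171, 174, 178, 181, 180, 179, 182, 182, 182, 178, 178, 177, 176, 179, 178, 177, 177, 180, 177, 178]
```

```bash
python3 - <<'E'
from h import *
P=env.camera_params("wrist"); q=plane(P,(320,164),101); s=env.sense(); print(q,tool(q)); q2=plane(P,(319.5,225),101); print(tool(q2))
c=np.radians(-8.1); g=q-np.array([np.cos(c),np.sin(c),0])*30; go(g[0],g[1],86,-8)
E
```

```text
[576.06113941 164.83870524 101.        ] [31.1  3.5 86.6]
[-10.3   3.2  86.6]
pos [545.8 172.7 187.6] [ 1.799e+02  1.000e-01 -8.100e+00] F [-0.6  0.2  0.9] w 85.5 -> row mm [  1.1   3.5 101.6] spin -0.1
```

```bash
python3 -m pendant '[[0.001,0.003,0.035,0],[0.001,0.003,0.07,0],[0.001,0.003,0.095,0],[0.001,0.003,0.1,0],[0.001,0.003,0.1,0]]' && python3 -m pendant '[[0,0,0,0],[0,0,0,0],[0,0,0,0],[0,0,0,0],[0,0,0,0],[0,0,0,0],[0,0,0,0],[0,0,0,0],[0,0,0,0]]' 1 40
```

```text
t: 11.02
position: [545.9, 168.2, 86.9]
orientation: [179.8, 0.2, -8.2]
force: [-0.2, 0.6, 0.4]
gripper_width: 85.3
grasp_force: 0.0
t: 11.77
position: [547.0, 170.5, 88.9]
orientation: [-180.0, -0.1, -8.1]
force: [-1.6, 0.2, 6.4]
gripper_width: 8.5
grasp_force: 40.1
```

```bash
python3 - <<'E'
from h import *
T=env.camera_params("top")
print(plane(T,(252,170),30),plane(T,(290,155),50)); go(641,157,95,-8)
E
python3 -m pendant '[[0,0,-0.015,0],[0,0,-0.03,0],[0.03,0,-0.03,0],[0.065,0,-0.03,0],[0.09,0,-0.03,0],[0.09,0,-0.03,0],[0.09,0,-0.008,0],[0.09,0,-0.008,0],[0.09,0,-0.008,0]]' - 40
python3 -m pendant '[[-0.008,0,0,0],[-0.015,0,0,0],[-0.021,0,0,0],[-0.027,0,0,0],[-0.033,0,0,0],[-0.039,0,0,0],[-0.045,0,0,0],[-0.05,0,0,0],[-0.053,0,0,0],[-0.053,0,0,0]]' - 40
python3 - <<'E'
from h import *
im=env.read_camera("side"); np.save("pics/s7.npy",im); go(600,170,220,-10)
P=env.camera_params("wrist");im=env.read_camera("wrist"); np.save("pics/w7.npy",im)
g=im.astype(int).sum(2)//3; print([int(x) for x in g[40:240:4,318]])
E
```

```text
[658.59167587 241.92364469  30.        ] [701.04729945 120.92578277  50.        ]
pos [547.  170.5  88.9] [-1.8e+02 -1.0e-01 -8.1e+00] F [-1.6  0.2  6.4] w 8.5 -> row mm [94.9  0.1 -6.1] spin -0.1
t: 12.52
position: [634.1, 156.6, 94.5]
orientation: [179.9, 0.2, -8.1]
force: [-1.4, 0.2, -1.1]
gripper_width: 8.4
grasp_force: 39.4
t: 13.35
position: [585.6, 166.3, 100.4]
orientation: [-179.8, -0.5, -8.0]
force: [4.2, -1.7, 6.0]
gripper_width: 8.4
grasp_force: 43.3
pos [585.7 166.3 100.3] [-179.8   -0.4   -8. ] F [ 4.9 -0.1  7.5] w 8.1 -> row mm [  13.7   -5.7 -119.7] spin 2.0
[183, 183, 181, 183, 185, 180, 182, 184, 187, 183, 182, 181, 180, 185, 186, 180, 190, 202, 203, 203, 202, 203, 203, 203, 204, 202, 203, 203, 203, 183, 161, 162, 162, 164, 163, 165, 161, 162, 162, 162, 162, 160, 162, 161, 161, 161, 163, 161, 161, 160]
```

```bash
python3 -m pendant '[[0,0,-0.035,0],[0,0,-0.075,0],[0,0,-0.115,0],[0,0,-0.15,0],[0,0,-0.155,0],[0,0,-0.155,0]]' - 40
python3 - <<'E'
from h import *
go(503,-177,255,-10)
E
```

```text
t: 13.95
position: [583.6, 165.7, 255.7]
orientation: [-179.7, -0.3, -8.1]
force: [0.3, 0.4, -2.5]
gripper_width: 8.5
grasp_force: 42.2
pos [583.6 165.7 255.7] [-179.7   -0.3   -8.1] F [ 0.3  0.4 -2.5] w 8.5 -> row mm [-31.7 350.7   0.7] spin 1.9
```

```bash
python3 -m pendant '[[-0.003,0.035,0,0],[-0.006,0.072,0,0],[-0.01,0.109,0,1],[-0.013,0.146,0,2],[-0.016,0.183,0,2],[-0.019,0.22,0,2],[-0.022,0.257,0,2],[-0.025,0.294,0,2],[-0.028,0.33,0,2],[-0.032,0.351,0.01,2],[-0.032,0.351,0.038,2],[-0.032,0.351,0.038,2]]' - 40
python3 -m pendant '[[0,0,0,0],[0,0,0,0]]'
python3 - <<'E'
from h import *
go(503,-177,217.5,-10)
im=env.read_camera("wrist");np.save("pics/w8.npy",im)
cv2.imwrite("pics/w8.png",cv2.resize(im[0:300,120:520,::-1],(800,600)))
E
```

```text
t: 14.95
position: [497.5, -178.3, 207.9]
orientation: [-180.0, 0.5, -10.3]
force: [-2.9, 1.1, -3.7]
gripper_width: 8.2
grasp_force: 41.9
t: 15.12
position: [502.0, -177.6, 213.6]
orientation: [180.0, 0.0, -10.1]
force: [1.1, 0.2, -1.3]
gripper_width: 8.5
grasp_force: 41.9
pos [ 502.  -177.6  213.6] [180.    0.  -10.1] F [ 1.1  0.2 -1.3] w 8.5 -> row mm [ 0.9 -0.8 -3.9] spin -0.1
```

View pics/w8.png

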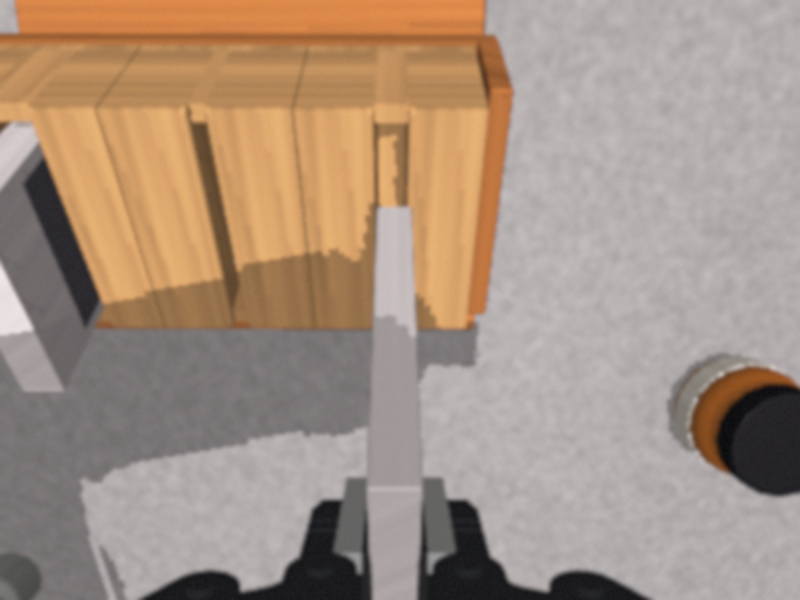

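Final look: slot_3's far end is at crop (392,120). The plate's bottom end at (395,208) is lined up within 1 mm, and the thick plate sits in slot_1 at left (30,250). Working out the offsets.

```bash
python3 - <<'E'
from h import *
P=env.camera_params("wrist")
for n,uv,z in [("s3 top",(316.2,61.5),103.8),("plate",(317.5,104),213.6-57),("rack low edge",(316,163),62)]: print(n,tool(plane(P,uv,z)))
go(503,-177,217,-10)
E
```

```text
s3 top [ 94.5   1.  110.4]
plate [68.3  1.7 57.6]
rack low edge [ 20.    0.7 152.2]
pos [ 502.6 -177.5  214.2] [180.  -0. -10.] F [-0.1 -0.6 -1. ] w 8.1 -> row mm [ 0.3 -0.6 -2.8] spin -0.0
```

```bash
python3 -m pendant '[[0.005,-0.0007,0.02,0],[0.012,-0.0007,0.038,0],[0.0185,-0.0007,0.047,0],[0.021,-0.0007,0.051,0],[0.023,-0.0007,0.055,0],[0.025,-0.0007,0.059,0],[0.0275,-0.0007,0.063,0],[0.0295,-0.0007,0.066,0],[0.0295,-0.0007,0.066,0],[0.0295,-0.0007,0.066,0]]' - 40
python3 -m pendant '[[0.003,0,0.005,0],[0.006,0,0.01,0],[0.006,0,0.01,0],[0.006,0,0.01,0]]' - 40
```

```text
t: 16.0
position: [531.2, -182.6, 147.4]
orientation: [-180.0, -0.0, -10.1]
force: [0.1, 0.5, -2.3]
gripper_width: 8.4
grasp_force: 42.0
t: 16.33
position: [537.0, -183.6, 136.8]
orientation: [180.0, 0.0, -10.1]
force: [0.2, 0.7, -2.2]
gripper_width: 8.3
grasp_force: 42.0
```

Entered freely. Continue home.

```bash
python3 -m pendant '[[0.003,0,0.005,0],[0.006,0,0.01,0],[0.009,0,0.015,0],[0.011,0,0.019,0],[0.012,0,0.021,0],[0.013,0,0.023,0],[0.013,0,0.023,0],[0.013,0,0.023,0]]' - 40
```

```text
t: 17.0
position: [545.6, -185.3, 115.6]
orientation: [180.0, 0.4, -10.1]
force: [-22.9, 10.9, 29.1]
gripper_width: 8.1
grasp_force: 48.9
```

```bash
python3 -m pendant '[[0,0,0,0],[0,0,0,0],[0,0,0,0],[0,0,0,0]]' 0.5 40
python3 -m pendant '[[0,0,-0.03,0],[0,0,-0.06,0],[0,0,-0.06,0],[0,0,-0.06,0],[0,0,-0.06,0]]' 1 40
python3 -c "
from h import *
go(547.8,-185.4,155,-10)"
```

```text
t: 17.33
position: [550.3, -186.1, 114.1]
orientation: [180.0, -0.0, -10.1]
force: [-0.2, 0.6, -0.5]
gripper_width: 42.7
grasp_force: 0.0
t: 17.75
position: [549.8, -185.9, 173.9]
orientation: [-180.0, 0.0, -10.1]
force: [-0.0, -0.7, -0.6]
gripper_width: -0.2
grasp_force: 0.0
pos [ 549.8 -185.9  173.9] [-180.     0.   -10.1] F [-0.  -0.7 -0.6] w -0.2 -> row mm [-2.1 -0.1 18.9] spin -0.1
```

```bash
python3 -m pendant '[[-0.002,0,0.008,0],[-0.002,0,0.014,0],[-0.002,0,0.018,0],[-0.002,0,0.021,0],[-0.002,0,0.021,0],[-0.002,0,0.021,0]]' 1 40
python3 -m pendant '[[0.001,0,0.002,0],[0.002,0,0.004,0],[0.002,0,0.004,0],[0.002,0,0.004,0]]'
```

```text
t: 18.25
position: [547.1, -186.0, 154.4]
orientation: [179.9, 0.1, -10.1]
force: [-8.3, 1.6, 18.1]
gripper_width: 0.2
grasp_force: 10.0
t: 18.58
position: [547.5, -186.3, 153.8]
orientation: [179.9, 0.1, -10.0]
force: [-23.8, 11.1, 49.7]
gripper_width: -0.0
grasp_force: 28.0
```

Same seated height as the thick plate, and stiff. Retreat and do a numeric check.

```bash
python3 -m pendant '[[0,0,-0.035,0],[0,0,-0.07,0],[-0.03,0,-0.11,0],[-0.07,0,-0.12,0],[-0.11,0,-0.12,0],[-0.11,0,-0.12,0],[-0.11,0,-0.12,0],[-0.11,0,-0.12,0]]'
python3 - <<'E'
from h import *
T,S,P=[env.camera_params(n) for n in("top","side","wrist")]
t=env.read_camera("side").astype(int); sub=t[150:270,300:420]
m=((sub.max(2)-sub.min(2))<14)&(sub.min(2)>105)
for c in cv2.findContours(m.astype(np.uint8),cv2.RETR_EXTERNAL,cv2.CHAIN_APPROX_NONE)[0]:
    if cv2.contourArea(c)>15: r=cv2.minAreaRect(c);print("side",np.round(cv2.boxPoints(r)+[300,150],1).tolist())
w=env.read_camera("wrist").astype(int); m=((w.max(2)-w.min(2))<14)&(w.min(2)>185)
for c in cv2.findContours(m.astype(np.uint8),cv2.RETR_EXTERNAL,cv2.CHAIN_APPROX_NONE)[0]:
    if cv2.contourArea(c)>150: print("wrist",cv2.contourArea(c),np.round(cv2.boxPoints(cv2.minAreaRect(c))).tolist())
# expected side pixels of home plate top edge corners
def proj(P,X):
    d=R.from_euler("xyz",P["orientation"],degrees=True).inv().apply(X-np.array(P["xyz"])); k=P["intrinsics"]@[d[0],-d[1],-d[2]]; return np.round(k[:2]/k[2],1).tolist()
c=np.radians(-10)
for n,C in(("thick",(584.2,-65.2,84.3)),("thin",(562.4,-188,84.3))):
    print(n,[proj(S,np.array(C)+np.array([np.cos(c)*s,np.sin(c)*s,z])) for s,z in((-22.5-30.3,39-17.5),(-22.5+30.3,39+17.5))])
E
```

```text
t: 19.25
position: [441.4, -166.6, 269.2]
orientation: [-180.0, -0.0, -10.1]
force: [0.4, 0.6, 1.4]
gripper_width: 0.1
grasp_force: 0.0
side [[348.3, 245.0], [372.1, 224.8], [374.6, 227.7], [350.7, 247.9]]
side [[287.9, 207.2], [312.5, 196.6], [344.0, 269.0], [319.4, 279.7]]
side [[300.0, 174.0], [300.0, 160.0], [303.0, 160.0], [303.0, 174.0]]
side [[333.9, 168.4], [385.2, 140.3], [447.2, 253.5], [395.9, 281.6]]
wrist 999.5 [[311.0, 0.0], [322.0, 0.0], [322.0, 104.0], [311.0, 104.0]]
wrist 1870.5 [[120.0, 3.0], [152.0, -3.0], [173.0, 105.0], [141.0, 111.0]]
thick [[321.1, 209.2], [343.7, 189.5]]
thin [[350.1, 247.5], [374.2, 226.8]]
```

The thin plate's top edge lies within about 1 px of the expected home position, and the thick plate bottomed at the same height. Handing in.

```bash
python3 -c "
from cell import env
print(env.close_job())"
```

```text
the job is handed in; nothing more can be done
None
```

Both plates are home in the rack, the thick one in slot_1 (17 mm) and the thin one in slot_3 (11 mm); the job is handed in at about 19 s, no verdict was returned, and I touched none of the jar, oil bottle, turned parts or yellow look-alikes.

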